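# Reset the jammed laminator through its finger well

### The arm

A 6-joint arm with a two-finger parallel gripper is mounted at the origin on the work surface. World frame = base frame: x ahead of the robot, y to its left, z up, the work surface at z = 0. Lengths are in mm, angles in degrees, forces in N, time in s.
With the tool pointing down it reaches from about 275 to 725 mm from the base axis. Payload 5.6 kg.
Tool frame: the origin (TCP) lies midway between the tips of the shut fingers; the grasp point (between the pads) lies 19 mm behind it; x points along the fingers, z is the direction in which the jaws open and shut, and the axes are right-handed (so a half turn about x gives the same grasp; the last joint's range is limited). The gripper opens to 85 mm and grips with 20 to 120 N. Pads are 22 mm wide; open, the fingers measure 114 mm over their backs; the gripper's body (76 mm by 85 mm) begins 54 mm behind the grasp point. The pads swing forward as they close: fully open they stand 13 mm farther back than shut.
Start: joints at [86.666, 14.616, 6.199, 0, -81.583, -16.306], TCP at [184.842, 518.002, 231.283] pointing down, gripper open.
Joint ranges: [-168.99, 168.99], [-69.2, 112.95], [-62.41, 85.93], [-164.36, 98.24], [-168.68, -3.75], [-174.98, 174.98]. Speed limits (degrees/s): [147.25, 147.25, 180, 180, 180, 180].

### API

Orientations are given as a 3x3 rotation matrix whose columns are the frame's x, y, z axes.
In Python, from station import r gives the robot as it stands.
- The arm moves only by the tool send_rows, never from a script. Its arguments are lists of equal length, an entry for each row: "delta_pos": the shift along the tool's x, y, z each as a share of 0.5 m, from -1 to 1, a list of three; "twist": the turn, a rotation vector about the tool's x, y, z each as a share of 1.5 rad, from -1 to 1, a list of three. A call has 1 to 20 rows; each row is the pose to reach, as a shift and turn from the pose commanded when the call began, along the tool's axes at that moment; what a row does not reach only later rows make up. A row lasts 1/10 s, in which the tool goes at most 50 mm and 8.59 degrees, less where a joint would pass 70% of its speed; a pose out of reach is approached as far as the arm can. A call with a number of a shift or a turn outside -1 to 1 is refused whole. A call with a gripper value outside its range is refused whole. "fingers" is the opening, from 0 (shut) to 1 (fully open), set as the call begins (left out, the last holds). The fingers move at their own pace and stop on an object; "force" is the grip in N (left out, the last holds). Time passes only in rows, so rows that repeat a pose let the fingers close. It gives the time, the measured TCP pose, the force and the opening at its end, in the units of the state.
- r.state(): the state, without advancing time (a new reading comes with each control period).
- r.snapshot(name): name is "scene" or "top"; returns a dict with "color" (384x512x3 uint8, red, green, blue), "fx", "fy", "cx", "cy" (pixels), "D" ([k1, k2, p1, p2, k3] as OpenCV has them; the pictures are not rectified), "rvec" (rotation vector, rad) and "tvec" (3), from world to camera coordinates, as OpenCV has them. Camera axes: x right, y down, z forward; pixel columns grow to the right and rows downward; lengths in mm; the calibration is good to about 2 mm. A picture is of the moment at which its call begins. There is no depth.
- r.close_job(): hands the job in, once; it reports no verdict.
The state is a dict: "t": time; "joints": joint angles; "qvel": joint speeds; "joint_torque": joint torques, N m; "ee_pos": TCP position; "orientation": TCP orientation; "ft_force": force on the tool from outside, world axes, zero at the start; "torque": the same for the moment, N m; "grip_width": finger opening in mm.
Only numpy, scipy, OpenCV 4.12 (cv2) and the standard library are available. Lean on these libraries where they do the work, as an engineer would, in place of code of your own. Each camera call takes 0.05 s, during which the arm holds its last target. There are 200 camera calls.

### The job

The laminator on the craft table has tripped. Using only your fingertips, push its blue shutter fully open, reach down into the well it uncovers and press the sunken red reset key right down and let go, then push the shutter fully shut again. Do not pick anything up: leave the laminator and everything else where they stand, do not press the yellow key in the other well, and finish clear of everything.

Things in the scene. Friction and masses are not known exactly. Their poses are not given: they have to be found in the camera images.
- laminator: white and grey desktop laminator, 170 mm (its x) x 360 mm (its y) x 90 mm high, 2.2 kg, loose on rubber feet; origin at the centre of its underside, z up, pouch slot facing -x. Two wells open in its flat top; the blue shutter slides along its y over one of them, between two guides (6 mm high, at x = -55 and +25 mm, y -38 to +132 mm)
- reset_well (a point): centre of the mouth of the reset well, level with the laminator's top, at (-15, +85, 90) mm in its frame: a square well 50 x 50 mm, 40 mm deep, vertical walls along the laminator's x and y, a red key on its floor
- yellow_well (a point): centre of the mouth of the other, always open well of the same size, painted yellow round its rim, yellow key inside, at (-15, -105, 90) mm in the laminator's frame
- reset_key (a joint): travel of the red reset key, m: 0 = up, 0.006 = pressed right down; it moves straight down, is sprung (1 N to start, about 5 N at the bottom) and comes back by itself
- reset_key_top (a point): centre of the top of the red key, a round key 26 mm across standing 13 mm above the floor of the reset well, so 27 mm below the laminator's top; it moves down with the key. It is hidden under the shutter while that is shut
- reverse_key (a joint): travel of the yellow key, m: 0 = up, 0.006 = pressed; must be left alone
- shutter (a joint): opening of the blue shutter, m: 0 = fully shut (centred over the reset well), 0.072 = fully open (end stop); it slides towards the laminator's -y as it opens. About 1.2 N moves it and it stays where it is left; it may start up to 0.02 open
- tab_top (a point): middle of the top edge of the shutter's orange upright tab: the tab is 40 mm (along the laminator's x) x 8 mm (along its y) and rises 30 mm from the shutter's plate, which is 72 x 76 mm, its upper face 4.5 mm above the laminator's top; the tab stands at the plate's centre, its top edge 34.5 mm above the laminator's top
- tape_roll: roll of clear tape, 56 mm across, 19 mm high, lying flat on the laminator's white top near its -y end; must stay where it is. Origin at the centre of its underside
- marker: purple-capped marker pen, 137 x 15 x 15 mm, lying on the table in front of the laminator; must stay where it is. Origin at the centre of its underside
- glue_stick: glue stick, 28 mm across, 95 mm tall, standing on the table beside the laminator's +y end; must stay where it is. Origin at the centre of its underside
- phone: black phone, 150 x 72 x 9 mm, lying on the table; must stay where it is. Origin at the centre of its underside
- pen_cup: grey cup of pens, 76 mm across, 100 mm tall (pens reach 175 mm); must stay where it is. Origin at the centre of its underside
- mug: blue mug, 80 mm across, 90 mm tall; must stay where it is. Origin at the centre of its underside
- eraser: white and green eraser, 55 x 22 x 13 mm, lying on the table; must stay where it is. Origin at the centre of its underside

How it is judged:
By the outcome, as a careful person would: the job done as asked, in the order asked, and still so for the second after the job is handed in, with the robot touching nothing.
It also fails if it takes over 56 s, if anything falls off the work surface, if the arm or the gripper's body presses on something with over 40 N, if the wrist force passes 120 N, or if a joint passes its speed limit or range.

## Working session

There is one attempt and no reset: what is moved stays moved. The work goes in short steps, Python scripts to look and compute and a tool call to move; the robot and the scene stay as the last step left them, time stands still between calls to the robot, and variables do not carry over. Pictures are saved under pics/ and viewed, about 8 in all and at most 12, crops included, and the job is handed in when it is done.

Besides the shell and the picture viewer there is one more tool, called after "Emit:" as name(argument=value, ...) on one line, values as JSON. send_rows: Moves the arm, as the interface text tells. Shift numbers are shares of 0.5 m and turn numbers shares of 1.5 rad, none past 1 either way. Its arguments: {"type":"object","properties":{"delta_pos":{"type":"array","items":{"type":"array","items":{"type":"number"}}},"twist":{"type":"array","items":{"type":"array","items":{"type":"number"}}},"fingers":{"type":"number"},"force":{"type":"number"}},"required":["delta_pos","twist"]}

```bash
mkdir -p pics; python3 - <<'E'
from station import r
import cv2,pickle
d={}
for n in("scene","top"):
    s=r.snapshot(n);d[n]=s
    cv2.imwrite(f"pics/{n}0.png",cv2.resize(s["color"][:,:,::-1],(800,600),interpolation=cv2.INTER_CUBIC))
    print(n,{k:v for k,v in s.items() if k!="color"})
pickle.dump(d,open("s0.pkl","wb"))
print(r.state())
E
```

```text
scene {'fx': 347.5411485003037, 'fy': 347.5411485003037, 'cx': 247.46673139826132, 'cy': 189.92699300131832, 'D': array([-0.03232725,  0.        ,  0.        ,  0.        ,  0.        ]), 'rvec': array([ 0.74955329,  2.39761418, -1.31451159]), 'tvec': array([ 439.18063006,  -71.39890286, 1258.03262864])}
top {'fx': 401.6812269204255, 'fy': 401.6812269204255, 'cx': 253.00704529927197, 'cy': 193.50747159214697, 'D': array([0.04920826, 0.        , 0.        , 0.        , 0.        ]), 'rvec': array([ 2.22545419, -1.98437172,  0.21063515]), 'tvec': array([ -56.66159795,  549.34542298, 1398.55665458])}
{'t': 0.1, 'joints': array([ 8.66637848e+01,  1.46495568e+01,  6.13849518e+00, -2.39083033e-02,
       -8.15826843e+01, -1.63079242e+01]), 'qvel': array([-0.03053675, -0.08852817,  0.15156727,  0.01983023, -0.01418131,
       -0.01844743]), 'joint_torque': array([-1.94212669e-03, -3.87604415e+01,  2.38473898e+01,  5.37788138e+00,
       -3.79921155e-03,  4.76443972e-06]), 'ee_pos': array([184.68537769, 517.60185707, 230.49070939]), 'orientation': array([[-5.07300686e-04,  9.41778115e-01, -3.36234626e-01],
       [-1.60936733e-03, -3.36235003e-01, -9.41776742e-01],
       [-9.99998576e-01,  6.33610337e-05,  1.68623918e-03]]), 'ft_force': array([ 0.53288453, -0.1007006 ,  0.00631226]), 'torque': array([ 0.03007041,  0.05249062, -0.00441524]), 'grip_width': 85.2505531523053}
```

View pics/scene0.png

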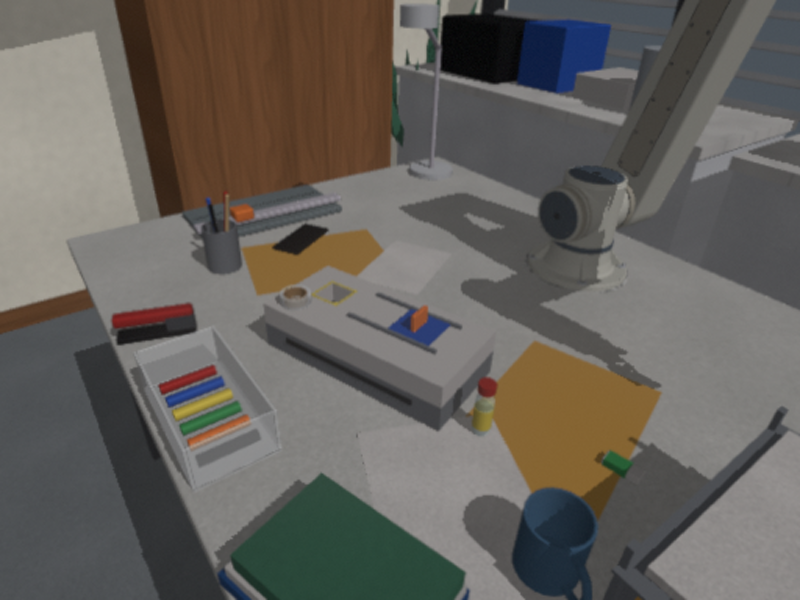

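View pics/top0.png

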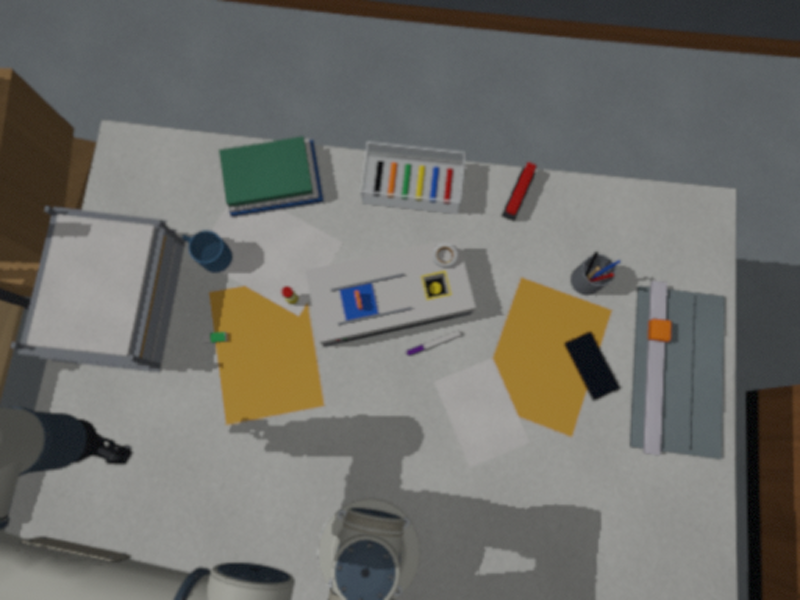

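```bash
cat > h.py <<'E'
import numpy as np,cv2
from scipy.optimize import least_squares
def proj(s,P):
    K=np.array([[s["fx"],0,s["cx"]],[0,s["fy"],s["cy"]],[0,0,1]])
    return cv2.projectPoints(np.float64(P).reshape(-1,1,3),s["rvec"],s["tvec"],K,s["D"])[0].reshape(-1,2)
def l2w(p,P):
    P=np.atleast_2d(np.float64(P));c,s=np.cos(p[2]),np.sin(p[2])
    return np.c_[p[0]+c*P[:,0]-s*P[:,1],p[1]+s*P[:,0]+c*P[:,1],P[:,2]]
E
python3 - <<'E'
from h import *
import pickle
d=pickle.load(open("s0.pkl","rb"))
L=np.array([[25,-38,96],[25,132,96],[-55,-38,96],[-55,132,96],[-15,-105,90]])
px={"scene":np.array([(347,316),(435,349),(377,295),(461,326),(335,293)])/1.5625,
    "top":np.array([(411,275),(330,291),(412,308),(335,323),(435,286)])/1.5625}
f=lambda p:np.concatenate([(proj(d[n],l2w(p,L))-px[n]).ravel() for n in px])
for n in d: # each alone, then both
    q=least_squares(lambda p:(proj(d[n],l2w(p,L))-px[n]).ravel(),[450,0,0],loss="soft_l1",x_scale=[100,100,1]);print(n,q.x,np.degrees(q.x[2]))
q=least_squares(f,[450,0,0],loss="soft_l1",x_scale=[100,100,1]);p=q.x
print(p,np.degrees(p[2]),np.round(f(p).reshape(-1,2),1).tolist())
# shutter opening from blue / orange masks
for n in d:
    h=cv2.cvtColor(d[n]["color"],cv2.COLOR_RGB2HSV)
    c=proj(d[n],l2w(p,[[-15,80,95]]))[0]
    Y,X=np.mgrid[:384,:512];near=np.hypot(X-c[0],Y-c[1])<28
    mb=near&(h[...,0]>105)&(h[...,0]<130)&(h[...,1]>120)
    mo=near&((h[...,0]<16)|(h[...,0]>174))&(h[...,1]>120)
    print(n,"blue",X[mb].mean(),Y[mb].mean(),mb.sum(),"or",X[mo].mean(),Y[mo].mean(),mo.sum())
    for o in (0,.01,.02):
        print(o,proj(d[n],l2w(p,[[-15,85-o*1e3,94.5],[-15,85-o*1e3,109],])).round(1).tolist())
outs=[]
for n in d:
    im=cv2.resize(d[n]["color"][:,:,::-1],None,fx=5,fy=5,interpolation=cv2.INTER_CUBIC)
    B=[[x,y,90] for x,y in((-85,-180),(85,-180),(85,180),(-85,180))]
    W=[[-15+a,85+b,90] for a,b in((-25,-25),(25,-25),(25,25),(-25,25))]
    V=[[-15+a,-105+b,90] for a,b in((-25,-25),(25,-25),(25,25),(-25,25))]
    for Q in(B,W,V): cv2.polylines(im,[np.int32((proj(d[n],l2w(p,Q))+.5)*5)],True,(0,255,0),1)
    for Q in proj(d[n],l2w(p,L)): cv2.circle(im,tuple(np.int32((Q+.5)*5)),3,(255,0,255),-1)
    c=np.int32(proj(d[n],l2w(p,[[0,0,90]]))[0]*5);outs.append(im[c[1]-290:c[1]+290,c[0]-395:c[0]+395])
cv2.imwrite("pics/ov_scene.png",outs[0]);cv2.imwrite("pics/ov_top.png",outs[1])
E
```

```text
scene [5.78349638e+02 2.25092379e+01 3.33781800e-01] 19.124288442283355
top [5.74439671e+02 2.22028469e+01 3.20639711e-01] 18.371302198521438
[5.76254351e+02 2.14205713e+01 3.25285760e-01] 18.637501162652683 [[1.2, -2.3], [0.3, 0.9], [0.4, -1.6], [0.3, 0.1], [-0.4, -0.3], [-4.4, -0.7], [0.5, -1.2], [-0.3, -0.2], [1.6, 0.1], [0.9, -0.5]]
scene blue 269.16257668711654 210.3159509202454 326 or 267.8090909090909 203.3090909090909 110
0 [[271.2, 210.0], [271.5, 205.3]]
0.01 [[267.8, 208.6], [268.1, 203.9]]
0.02 [[264.6, 207.2], [264.8, 202.5]]
top blue 229.25787965616047 192.9140401146132 349 or 229.0625 191.3125 16
0 [[226.9, 193.2], [226.7, 192.4]]
0.01 [[229.7, 192.7], [229.5, 191.8]]
0.02 [[232.5, 192.1], [232.3, 191.2]]
```

View pics/ov_top.png

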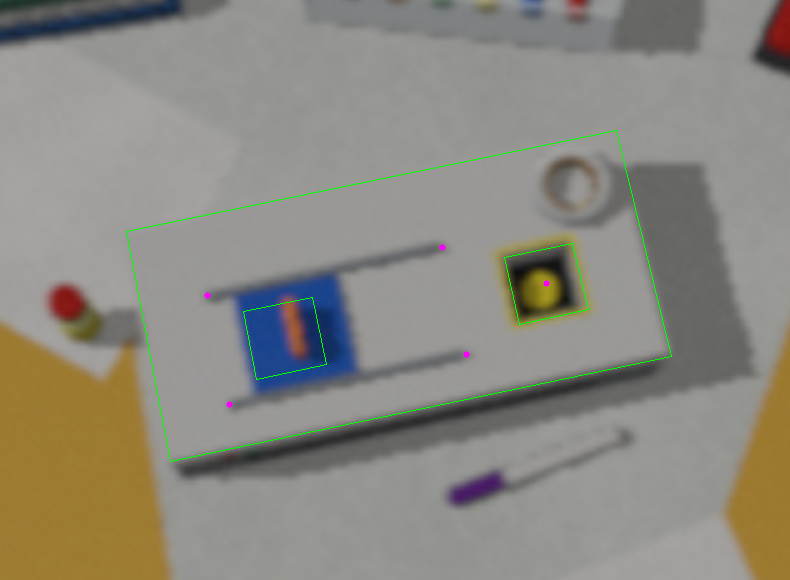

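View pics/ov_scene.png

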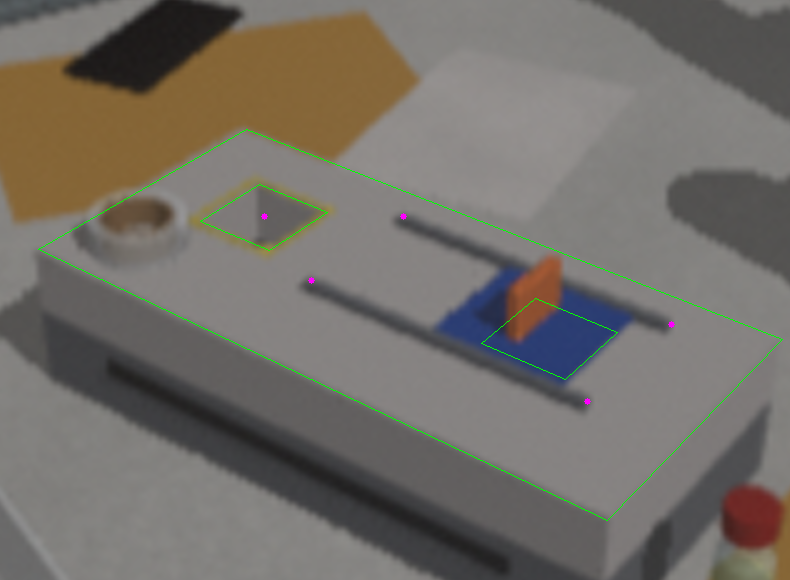

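```bash
cat >> h.py <<'E'
from scipy.spatial.transform import Rotation as Rn
LAM=[576.25,21.4,0.3253]
def tool(yaw): # tool z (jaw) world yaw, x down
    z=np.array([np.cos(yaw),np.sin(yaw),0]);x=np.array([0,0,-1.]);return np.c_[x,np.cross(z,x),z]
def move(c0,R0,c1,R1): # shares from commanded pose to target
    return (R0.T@(np.array(c1)-c0)/500).round(4),(Rn.from_matrix(R0.T@R1).as_rotvec()/1.5).round(4)
E
python3 - <<'E'
from h import *
c0=np.array([184.842,518.002,231.283]);R0=tool(np.arctan2(-.94178,-.33623));R1=tool(LAM[2]+np.pi)
for P in([-15,108,150],[-15,108,104]):
    w=l2w(LAM,P)[0];print(w,np.hypot(*w[:2]),*move(c0,R0,w,R1))
print(R1)
E
```

```text
[527.52062543 118.94203224 150.        ] 540.7635502574849 [0.1626 0.9138 0.5212] [0.6017 0.     0.    ]
[527.52062543 118.94203224 104.        ] 540.7635502574849 [0.2546 0.9138 0.5212] [0.6017 0.     0.    ]
[[ 0.          0.31959307 -0.94755489]
 [ 0.         -0.94755489 -0.31959307]
 [-1.          0.          0.        ]]
```

Emit:
send_rows(delta_pos=[[0,0.1,0.057],[0,0.2,0.114],[0,0.3,0.171],[0,0.4,0.228],[0,0.5,0.285],[0,0.59,0.337],[0,0.68,0.388],[0,0.76,0.433],[0,0.83,0.473],[0,0.88,0.502],[0.02,0.9138,0.5212],[0.07,0.9138,0.5212],[0.12,0.9138,0.5212],[0.15,0.9138,0.5212],[0.1626,0.9138,0.5212],[0.1626,0.9138,0.5212],[0.1626,0.9138,0.5212]], twist=[[0.06,0,0],[0.12,0,0],[0.18,0,0],[0.24,0,0],[0.3,0,0],[0.36,0,0],[0.42,0,0],[0.48,0,0],[0.54,0,0],[0.58,0,0],[0.6017,0,0],[0.6017,0,0],[0.6017,0,0],[0.6017,0,0],[0.6017,0,0],[0.6017,0,0],[0.6017,0,0]], fingers=0, force=40)

```text
t: 1.8
ee_pos: [528.0, 119.2, 150.8]
orientation: [[0.001, 0.32, -0.947], [0.0, -0.947, -0.32], [-1.0, 0.0, -0.001]]
ft_force: [0.5, -0.3, 0.6]
grip_width: 0.2
```

```bash
python3 - <<'E'
from station import r
from h import *
o=[]
for n in("scene","top"):
    s=r.snapshot(n);c=np.int32(proj(s,l2w(LAM,[[-15,60,110]]))[0])
    im=s["color"][c[1]-50:c[1]+50,c[0]-65:c[0]+65,::-1].copy()
    im=cv2.resize(im,None,fx=6,fy=6,interpolation=cv2.INTER_CUBIC)
    q=proj(s,[r.state()["ee_pos"]])[0]-c+[65,50]
    cv2.circle(im,tuple(np.int32((q+.5)*6)),3,(0,255,0),-1);o.append(im)
cv2.imwrite("pics/a.png",cv2.resize(np.vstack(o),(520,800))[:, :]) if 0 else cv2.imwrite("pics/a.png",cv2.resize(np.hstack(o),(800,308)))
E
```

```text
(no output)
```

View pics/a.png

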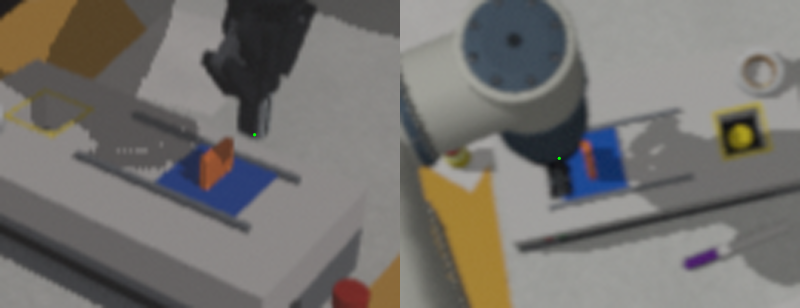

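Emit:
send_rows(delta_pos=[[0.04,0,0],[0.08,0,0],[0.092,0,0],[0.092,0,0],[0.092,0.01,0],[0.092,0.02,0],[0.092,0.03,0],[0.092,0.04,0],[0.092,0.05,0],[0.092,0.06,0],[0.092,0.07,0],[0.092,0.08,0],[0.092,0.09,0],[0.092,0.1,0],[0.092,0.11,0],[0.092,0.12,0],[0.092,0.13,0],[0.092,0.14,0],[0.092,0.14,0]], twist=[[0,0,0],[0,0,0],[0,0,0],[0,0,0],[0,0,0],[0,0,0],[0,0,0],[0,0,0],[0,0,0],[0,0,0],[0,0,0],[0,0,0],[0,0,0],[0,0,0],[0,0,0],[0,0,0],[0,0,0],[0,0,0],[0,0,0]])

```text
t: 3.8
ee_pos: [549.8, 51.8, 103.8]
orientation: [[-0.001, 0.319, -0.948], [-0.001, -0.948, -0.319], [-1.0, 0.0, 0.001]]
ft_force: [0.1, -0.5, -0.6]
grip_width: 0.0
```

Emit:
send_rows(delta_pos=[[0,0.004,0],[0,0.008,0],[0,0.012,0],[0,0.014,0],[0,0.014,0]], twist=[[0,0,0],[0,0,0],[0,0,0],[0,0,0],[0,0,0]])

```text
t: 4.3
ee_pos: [552.0, 45.8, 103.9]
orientation: [[-0.0, 0.32, -0.948], [-0.0, -0.948, -0.32], [-1.0, 0.0, 0.0]]
ft_force: [0.2, 0.7, -0.2]
grip_width: -0.1
```

```bash
cat > look.py <<'E'
import sys
from station import r
from h import *
name,ly=sys.argv[1],float(sys.argv[2])
o=[]
for n in("scene","top"):
    s=r.snapshot(n);c=np.int32(proj(s,l2w(LAM,[[-15,ly,100]]))[0])
    im=s["color"][c[1]-50:c[1]+50,c[0]-65:c[0]+65,::-1]
    im=cv2.resize(im,None,fx=6,fy=6,interpolation=cv2.INTER_CUBIC)
    for P in ([[-15+a,85+b,90] for a,b in((-25,-25),(25,-25),(25,25),(-25,25))],[[-15+a,13+b,94.5] for a,b in((-36,-38),(36,-38),(36,38),(-36,38))]):
        cv2.polylines(im,[np.int32((proj(s,l2w(LAM,P))-c+[65.5,50.5])*6)],True,(0,255,0),1)
    o.append(im)
cv2.imwrite(f"pics/{name}.png",cv2.resize(np.hstack(o),(800,308)))
E
python3 look.py b 50
```

```text
(no output)
```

View pics/b.png

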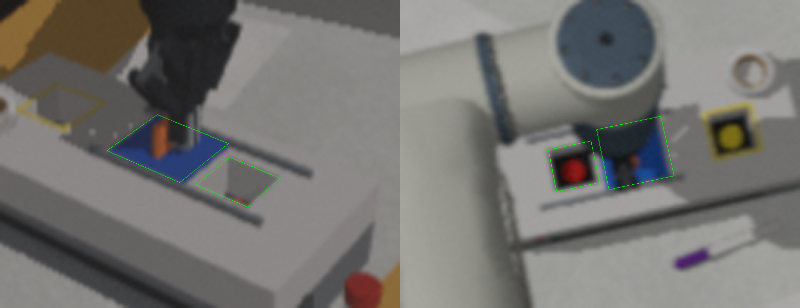

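Emit:
send_rows(delta_pos=[[0,0.002,0],[0,0.004,0],[0,0.004,0],[0,0.004,0]], twist=[[0,0,0],[0,0,0],[0,0,0],[0,0,0]])

```text
t: 4.8
ee_pos: [552.9, 44.1, 104.0]
orientation: [[0.0, 0.32, -0.947], [0.0, -0.947, -0.32], [-1.0, 0.0, -0.0]]
ft_force: [0.7, 0.5, -0.3]
grip_width: 0.1
```

Emit:
send_rows(delta_pos=[[0,0.002,0],[0,0.004,0],[0,0.004,0],[0,0.004,0]], twist=[[0,0,0],[0,0,0],[0,0,0],[0,0,0]])

```text
t: 5.2
ee_pos: [553.2, 43.6, 104.0]
orientation: [[-0.0, 0.32, -0.947], [0.002, -0.947, -0.32], [-1.0, -0.002, -0.001]]
ft_force: [-4.0, 6.1, 1.9]
grip_width: 0.1
```

Emit:
send_rows(delta_pos=[[0,-0.01,0],[0,-0.02,0],[-0.03,-0.03,0],[-0.06,-0.05,0],[-0.06,-0.08,0],[-0.06,-0.105,0],[-0.06,-0.116,0],[-0.06,-0.116,0],[-0.06,-0.116,0]], twist=[[0,0,0],[0,0,0],[0,0,0],[0,0,0],[0,0,0],[0,0,0],[0,0,0],[0,0,0],[0,0,0]])

```text
t: 6.1
ee_pos: [534.7, 97.1, 133.5]
orientation: [[-0.001, 0.32, -0.947], [-0.001, -0.947, -0.32], [-1.0, 0.0, 0.001]]
ft_force: [0.2, -0.8, -0.0]
grip_width: 0.2
```

```bash
python3 look.py c 50; python3 -c "
from station import r
from h import *
print(r.state()['ee_pos'],l2w(LAM,[-15,85,90]))"
```

```text
[534.88242011  96.8351376  133.67491544] [[534.87126596  97.14826975  90.        ]]
```

View pics/c.png

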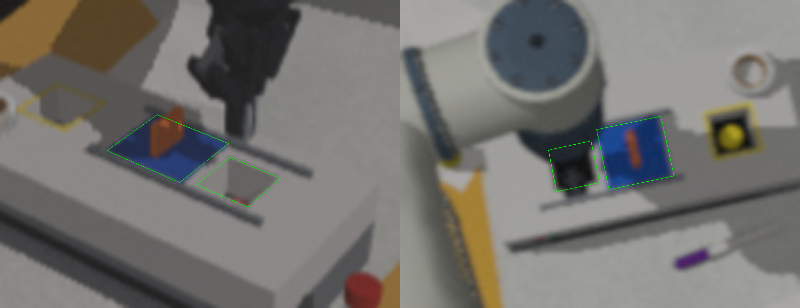

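Emit:
send_rows(delta_pos=[[0.03,0,0],[0.06,0,0],[0.08,0,0],[0.1,0,0],[0.12,0,0],[0.134,0,0],[0.134,0,0],[0.134,0,0]], twist=[[0,0,0],[0,0,0],[0,0,0],[0,0,0],[0,0,0],[0,0,0],[0,0,0],[0,0,0]])

```text
t: 7.0
ee_pos: [535.2, 97.2, 67.2]
orientation: [[0.0, 0.32, -0.947], [-0.0, -0.947, -0.32], [-1.0, 0.0, -0.0]]
ft_force: [-0.1, 0.2, -0.0]
grip_width: -0.1
```

Emit:
send_rows(delta_pos=[[0.004,0,0],[0.008,0,0],[0.012,0,0],[0.014,0,0],[0.014,0,0],[0.014,0,0]], twist=[[0,0,0],[0,0,0],[0,0,0],[0,0,0],[0,0,0],[0,0,0]])

```text
t: 7.6
ee_pos: [535.2, 97.4, 60.3]
orientation: [[0.001, 0.32, -0.947], [0.0, -0.947, -0.32], [-1.0, 0.0, -0.001]]
ft_force: [-0.1, -0.1, 2.7]
grip_width: 0.1
```

Emit:
send_rows(delta_pos=[[0.004,0,0],[0.007,0,0],[0.009,0,0],[0.01,0,0],[0.01,0,0],[0.01,0,0]], twist=[[0,0,0],[0,0,0],[0,0,0],[0,0,0],[0,0,0],[0,0,0]])

```text
t: 8.2
ee_pos: [535.3, 97.3, 56.8]
orientation: [[0.002, 0.32, -0.947], [0.0, -0.947, -0.32], [-1.0, 0.0, -0.002]]
ft_force: [-5.2, 0.6, 14.5]
grip_width: -0.3
```

Emit:
send_rows(delta_pos=[[-0.01,0,0],[-0.03,0,0],[-0.07,0,0],[-0.12,0,0],[-0.17,0,0],[-0.2,0,0],[-0.2,0,0],[-0.2,0.05,0],[-0.2,0.1,0],[-0.2,0.15,0],[-0.2,0.188,0],[-0.2,0.198,0],[-0.2,0.198,0],[-0.17,0.198,0],[-0.13,0.198,0],[-0.105,0.198,0],[-0.098,0.198,0],[-0.098,0.198,0]], twist=[[0,0,0],[0,0,0],[0,0,0],[0,0,0],[0,0,0],[0,0,0],[0,0,0],[0,0,0],[0,0,0],[0,0,0],[0,0,0],[0,0,0],[0,0,0],[0,0,0],[0,0,0],[0,0,0],[0,0,0],[0,0,0]])

```text
t: 10.0
ee_pos: [566.3, 3.7, 103.7]
orientation: [[-0.001, 0.32, -0.947], [-0.0, -0.947, -0.32], [-1.0, 0.0, 0.001]]
ft_force: [-0.3, -0.9, -0.1]
grip_width: -0.2
```

Emit:
send_rows(delta_pos=[[0,-0.01,0],[0,-0.02,0],[0,-0.03,0],[0,-0.04,0],[0,-0.05,0],[0,-0.06,0],[0,-0.07,0],[0,-0.08,0],[0,-0.09,0],[0,-0.1,0],[0,-0.11,0],[0,-0.12,0],[0,-0.13,0],[0,-0.14,0],[0,-0.15,0],[0,-0.156,0],[0,-0.16,0],[0,-0.162,0],[0,-0.162,0]], twist=[[0,0,0],[0,0,0],[0,0,0],[0,0,0],[0,0,0],[0,0,0],[0,0,0],[0,0,0],[0,0,0],[0,0,0],[0,0,0],[0,0,0],[0,0,0],[0,0,0],[0,0,0],[0,0,0],[0,0,0],[0,0,0],[0,0,0]])

```text
t: 11.9
ee_pos: [540.6, 80.4, 103.8]
orientation: [[-0.0, 0.32, -0.948], [0.0, -0.948, -0.32], [-1.0, -0.0, -0.0]]
ft_force: [-0.5, -1.3, 0.2]
grip_width: 0.0
```

Emit:
send_rows(delta_pos=[[0,-0.002,0],[0,-0.004,0],[0,-0.004,0],[0,-0.004,0]], twist=[[0,0,0],[0,0,0],[0,0,0],[0,0,0]])

```text
t: 12.3
ee_pos: [540.1, 82.1, 103.9]
orientation: [[0.0, 0.32, -0.948], [0.0, -0.948, -0.32], [-1.0, -0.0, -0.0]]
ft_force: [-0.6, -0.8, -1.3]
grip_width: -0.2
```

Emit:
send_rows(delta_pos=[[0,-0.002,0],[0,-0.004,0],[0,-0.004,0],[0,-0.004,0]], twist=[[0,0,0],[0,0,0],[0,0,0],[0,0,0]])

```text
t: 12.7
ee_pos: [539.5, 83.6, 104.0]
orientation: [[0.0, 0.32, -0.948], [-0.001, -0.948, -0.32], [-1.0, 0.001, 0.0]]
ft_force: [2.2, -3.7, -2.0]
grip_width: 0.1
```

Emit:
send_rows(delta_pos=[[0,-0.002,0],[0,-0.002,0],[0,-0.002,0]], twist=[[0,0,0],[0,0,0],[0,0,0]])

```text
t: 13.0
ee_pos: [539.5, 83.7, 104.0]
orientation: [[0.0, 0.32, -0.948], [-0.002, -0.948, -0.32], [-1.0, 0.002, 0.0]]
ft_force: [3.5, -6.2, -2.8]
grip_width: -0.4
```

Emit:
send_rows(delta_pos=[[0,0.01,0],[0,0.024,0],[-0.03,0.024,0],[-0.08,0.024,0],[-0.14,0.024,0],[-0.2,0.024,0],[-0.26,0.024,0],[-0.3,0.024,0],[-0.3,0.024,0.06],[-0.3,0.024,0.13],[-0.3,0.024,0.2],[-0.3,0.024,0.26],[-0.3,0.024,0.3],[-0.3,0.024,0.3],[-0.3,0.024,0.3]], twist=[[0,0,0],[0,0,0],[0,0,0],[0,0,0],[0,0,0],[0,0,0],[0,0,0],[0,0,0],[0,0,0],[0,0,0],[0,0,0],[0,0,0],[0,0,0],[0,0,0],[0,0,0]])

```text
t: 14.5
ee_pos: [400.9, 25.7, 254.5]
orientation: [[0.001, 0.32, -0.947], [0.001, -0.947, -0.32], [-1.0, -0.001, -0.002]]
ft_force: [-0.8, -0.7, 0.5]
grip_width: -0.0
```

```bash
sed -i 's/13+b,94.5/85+b,94.5/' look.py; python3 look.py d 20; python3 - <<'E'
from station import r
import pickle,cv2,numpy as np
d=pickle.load(open("s0.pkl","rb"))
a,b=d["scene"]["color"],r.snapshot("scene")["color"]
h=np.hstack([x[110:290,120:330,::-1] for x in(a,b)])
cv2.imwrite("pics/ba.png",cv2.resize(h,(800,343),interpolation=cv2.INTER_CUBIC));print(r.state()["ft_force"])
E
```

```text
[ 0.45432873  0.47289185 -0.199667  ]
```

View pics/d.png

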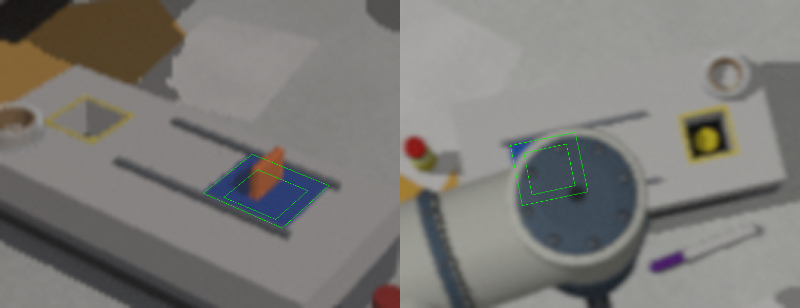

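View pics/ba.png

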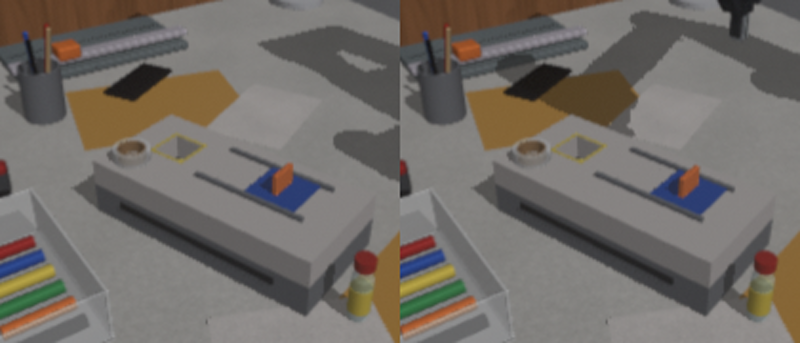

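The shutter fills the fully-shut outline, with its corners within about 1 px. The laminator, tape and other objects have not moved between the before and after pictures. The gripper is clear, so I am handing in.

```bash
python3 -c "
from station import r
print(r.close_job())"
```

```text
the job is handed in; nothing more can be done
None
```

The job is done and handed in at about 14.6 s; the hand-in reported no verdict. With closed fingertips I did the steps in this order:

- **Opened the shutter:** I pushed it by its tab from about 8 mm open to the open end stop. The force rose to about 7 N there, and the picture matched the fully-open outline.
- **Pressed the red key:** contact came about 27 mm below the laminator's top, where the key should be. It stopped moving at 56.8 mm tip height with 14.5 N, so it went the full 6 mm. I then lifted straight out, but did not check in a picture that the key came back up.
- **Shut the shutter:** I pushed it to the shut stop, where the force rose to about 7 N with no further movement.

**Final checks:**
- **Shutter:** in the scene picture it fills the fully-shut outline. The arm hid most of it in the last top view, so that view confirms little.
- **Other things:** before and after scene pictures show no visible shift of the laminator, tape roll, glue stick, phone or pen cup. The top view shows the marker still in front of the laminator. I did not check the mug and eraser afterwards, but the arm stayed well away from them.
- **Yellow key:** the tool stayed about 90 mm or more from that well.
- **Robot:** it finished clear, at about 254 mm height, with only noise-level force on the wrist.

No check failed or disagreed.

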